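Load the sample tube into the polarimeter

ROBOT

A 6-joint arm with a two-finger parallel gripper is mounted at the origin on the work surface. World frame = base frame: x ahead of the robot, y to its left, z up, the work surface at z = 0. Lengths are in mm, angles in rad, forces in N, time in s.
With the tool pointing down it reaches from about 325 to 775 mm from the base axis. Payload 5.5 kg.
Tool frame: the origin (TCP) lies midway between the tips of the shut fingers; the grasp point (between the pads) lies 19 mm behind it (r.tcp_to_grasp is the distance from the TCP to the grasp point, in mm); z points along the fingers, y is the line along which they close (so a half turn about z gives the same grasp; the last joint's range is limited). The gripper opens to 85 mm and grips with 20 to 120 N. Pads are 22 mm wide; open, the fingers measure 114 mm over their backs; the gripper's body (76 mm by 85 mm) begins 54 mm behind the grasp point. The pads swing forward as they close: fully open they stand 13 mm farther back than shut.
Start: joints at [-1.216, 0.091, 1.231, -0, 1.82, -0.057], TCP at [240.157, -549.856, 231.275] pointing down, gripper open.
Joint ranges: [-2.87, 2.87], [-0.86, 2.18], [0.17, 2.46], [-1.51, 4.65], [0.06, 2.69], [-2.65, 2.65]. Speed limits (rad/s): [2.57, 2.57, 3.01, 3.14, 3.14, 3.14].

INTERFACE

Orientations are given as a unit quaternion [x, y, z, w].
In Python, from workcell import r gives the robot as it stands. The module is installed in compiled form; this text tells all that it offers.
- The arm moves only by the shell command python3 -m pendant 'ROWS' [OPENING] [FORCE]. ROWS is JSON, a list of rows, each a list of 4 numbers: the shift along the tool's x, y, z in cm, then the turn about the tool's z in rad. In form: [[tx, ty, tz, twist], ...]. A call has 1 to 12 rows; each row shifts and turns the commanded pose from where the row before left it, along the tool's axes as they then stand; what a row does not reach is not made up. A row lasts 1/12 s, in which the tool goes at most 41.7 mm and 7.16 degrees, less where a joint would pass 70% of its speed; a pose out of reach is approached as far as the arm can. A call with a gripper value outside its range is refused whole. OPENING is the opening, from 0 (shut) to 1 (fully open), set as the call begins (- or left out, the last holds). The fingers move at their own pace and stop on an object; FORCE is the grip in N (left out, the last holds). Time passes only in rows, so rows that do not move let the fingers close. It gives the time, the measured TCP pose, the force, the opening and the grip force at its end, in the units of the state.
- r.get_obs(): the state, without advancing time (a new reading comes with each control period).
- r.camera(name): name is "scene" or "top"; returns a dict with "image" (384x512x3 uint8, red, green, blue), "mtx" (3x3 intrinsics, pixels), "rvec" (rotation vector, rad) and "tvec" (3), from world to camera coordinates, as OpenCV has them. Camera axes: x right, y down, z forward; pixel columns grow to the right and rows downward; lengths in mm; the calibration is good to about 2 mm. A picture is of the moment at which its call begins. There is no depth.
- r.hand_in(): hands the job in; it is judged then, once.
The state is a dict: "t": time; "joint_pos": joint angles; "qd": joint speeds; "tau": joint torques, N m; "ee_pos": TCP position; "ee_rot": TCP orientation; "force": force on the tool from outside, world axes, zero at the start; "wrist_torque": the same for the moment, N m; "finger_gap": finger opening in mm; "finger_force": force on a finger pad.
Only numpy, scipy, OpenCV 4.12 (cv2) and the standard library are available. Lean on these libraries where they do the work, as an engineer would, in place of code of your own. Each camera call takes 0.05 s, during which the arm holds its last target. There are 200 camera calls.

TASK

Load the blue-capped amber sample tube into the polarimeter: bulb end towards the fixed black end plate, its plain end pushing back the brass spring bush, and bedded right down in both V-saddles so that the spring holds it against the plate. It is glass, so lower it in rather than dropping or forcing it. Then slide the cover fully shut over it, and leave the other tube and the glassware alone.

Things in the scene. Friction and masses are not known exactly. Their poses are not given: they have to be found in the camera images.
- tube_center (a point): Centre of the tube to load: amber glass 20 mm in diameter, blue round caps 30 mm in diameter and 22 mm long, 140 mm over all, about 170 g. Its x axis runs along it towards the bulb, a 27 mm bulge 22 to 44 mm from the centre; grip the plain glass between. It starts level in one of the rest's two places.
- tube_bulb_end (a point): Centre of the tube's end face at the bulb end (70 mm from tube_center along the tube's x).
- tube_plain_end (a point): Centre of the tube's end face at the other, plain end (70 mm from tube_center against the tube's x).
- spare_center (a point): Centre of the other tube, same shape and size but clear glass with black caps, in the other place of the rest, parallel to the first and 84 mm from it. To be left there.
- rest: Plywood tube rest fixed on the bench, base 146 mm (its x) by 150 mm, 10 mm thick; origin: centre of its underside. Its two places lie along its x at y = -42 and +42 mm. V-notches 14 mm wide hold the caps 59 mm either side of the middle; tube axes are 52 mm above the bench, with free space under the glass down to the base.
- polarimeter: White box, fixed, 300 mm deep (its x) by 500 mm long (its y), side x = -150 mm to the robot; origin: centre of its underside. Deck 160 mm up. Open chamber in the deck: x -135 to +5, y -98 to +98 mm, floor 88 mm up. Beside it at y = -109 and +109 mm run 11 mm high guide rails; console and keys, up to 25 mm high, at y below -120 mm.
- cradle (a point): Where tube_center lies when loaded: 138 mm above the bench, 22 mm below the deck. Axes as the polarimeter's: the tube lies along y, bulb end to +y. The caps lie in the two V-saddles. Between the saddles the glass has 38 mm free below its axis.
- saddle_bulb: Fixed aluminium V-saddle under the cap at the bulb end; origin on the seated tube's axis, 59 mm to +y of cradle, axes as the polarimeter's. It is 16 mm wide along y; its two 45 degree flanks touch the cap when the tube is bedded and reach to 2 mm below the axis, 19 mm to each side.
- saddle_plain: The same V-saddle under the cap at the plain end, origin 59 mm to -y of cradle.
- plate_face (a point): On the tube axis, on the face of the fixed black end plate, 70 mm to +y of cradle. The plate is 48 mm wide and its top 10 mm above the axis. The room from here to the free bush is 134 mm, 6 mm shorter than the tube: the plain end goes in first, low and tilted (about 14 degrees does), pushes the bush back, and the bulb end is then lowered behind the plate.
- bush_face (a point): Centre of the face of the brass spring bush, a disc 28 mm in diameter on the tube axis, 64 mm to -y of cradle when free. It moves with the bush. As it squeezes the tube endways, friction at the ends may hold the tube up off the saddles until it is pressed down from above, with some 5 to 15 N on the caps.
- bush (a joint): Travel of the spring bush towards the polarimeter's -y: 0 free, 0.006 m with the tube loaded, 0.018 m at its end stop. The spring pushes back with 4 N at 0, about 6 N at 0.006 and 10 N at 0.018.
- cover (a joint): Travel of the grey sliding cover of the chamber towards the polarimeter's -x (towards the robot): near 0 parked open at the rear, 0.140 m fully shut against its stop. It runs stiffly (about 3 N) and stays where it is left.
- cover_handle (a point): Top middle of the black pull on the cover, 193 mm above the bench: an upright rib 14 mm thick (x), 90 mm long (y), 24 mm high, in the middle of the cover plate, which is 140 mm (x) by 206 mm (y), its top 169 mm above the bench. Moves with the cover; axes as the polarimeter's.
- bottle: Blue-capped clear bottle standing on the bench, 72 mm in diameter, 170 mm high; origin under its centre. Leave alone.
- flask: Clear conical flask standing on the bench, 84 mm in diameter at the foot, 130 mm high; origin under its centre. Leave alone.
- volumetric: Amber volumetric flask standing on the bench, 68 mm in diameter, 165 mm high; origin under its centre. Leave alone.
Not all that is in view belongs to the job. Of the things that look like the part that bears tube_center, the largest one is meant.

How it is judged:
By the outcome, as a careful person would: the job done as asked, in the order asked, and still so for the second after the job is handed in, with the robot touching nothing.
It also fails if it takes over 67 s, if anything falls off the work surface, if the arm or the gripper's body presses on something with over 40 N, if the wrist force passes 120 N, or if a joint passes its speed limit or range.

## Working session

There is one attempt and no reset: what is moved stays moved. The work goes in short steps, Python scripts to look and compute and a shell command to move; the robot and the scene stay as the last step left them, time stands still between calls to the robot, and variables do not carry over. Pictures are saved under pics/ and viewed, at most 10 in all, crops included, and the job is handed in when it is done.

```bash
mkdir -p pics; python3 - <<'E'
from workcell import r
import cv2,numpy as np
for n in("scene","top"):
    c=r.camera(n); cv2.imwrite(f"pics/{n}0.png",cv2.resize(c["image"][:,:,::-1],(800,600),interpolation=cv2.INTER_CUBIC))
    R=cv2.Rodrigues(np.array(c["rvec"],float))[0]; print(n,c["mtx"],(-R.T@np.array(c["tvec"]).ravel()).round(1),R.round(3))
print(r.get_obs(), r.tcp_to_grasp)
E
```

```text
scene [[352.33887272   0.         256.26554837]
 [  0.         352.33887272 187.7790132 ]
 [  0.           0.           1.        ]] [1051.7  485.   798.4] [[-0.498  0.867 -0.004]
 [ 0.61   0.348 -0.712]
 [-0.616 -0.357 -0.702]]
top [[352.68727658   0.         246.91647438]
 [  0.         352.68727658 188.77962465]
 [  0.           0.           1.        ]] [ 303.4  119.2 1121.2] [[ 0.012 -1.    -0.024]
 [-0.985 -0.008 -0.172]
 [ 0.172  0.026 -0.985]]
{'t': 0.1, 'joint_pos': array([-1.21567154e+00,  9.18020211e-02,  1.23176335e+00, -4.02148992e-07,
        1.81982525e+00, -5.67121990e-02]), 'qd': array([-0.00106039, -0.00232911, -0.00368524,  0.00145025,  0.00172619,
        0.00070542]), 'tau': array([ 1.61406686e-03, -4.60214424e+01, -4.19220579e+01, -1.88886447e-04,
        1.06594784e-02,  1.21513867e-05]), 'ee_pos': array([ 240.07732658, -549.59255203,  230.25410178]), 'ee_rot': array([ 9.78873211e-01,  2.04466204e-01, -1.33829600e-04, -8.88966208e-04]), 'force': array([ 0.64790219, -0.37464121,  0.05723578]), 'wrist_torque': array([-0.01815225,  0.07214496, -0.00333051]), 'finger_force': 0.0, 'finger_gap': 85.60020616465981} 18.700000000000003
```

View pics/scene0.png

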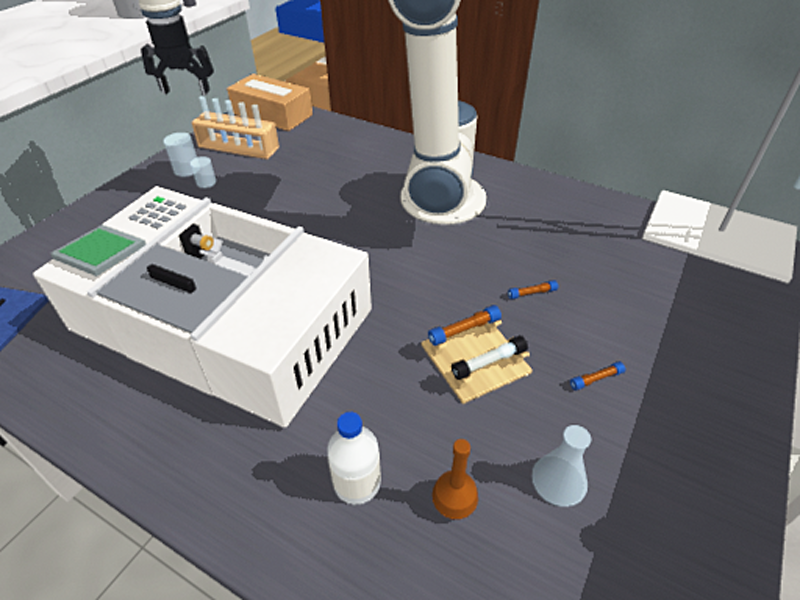

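View pics/top0.png

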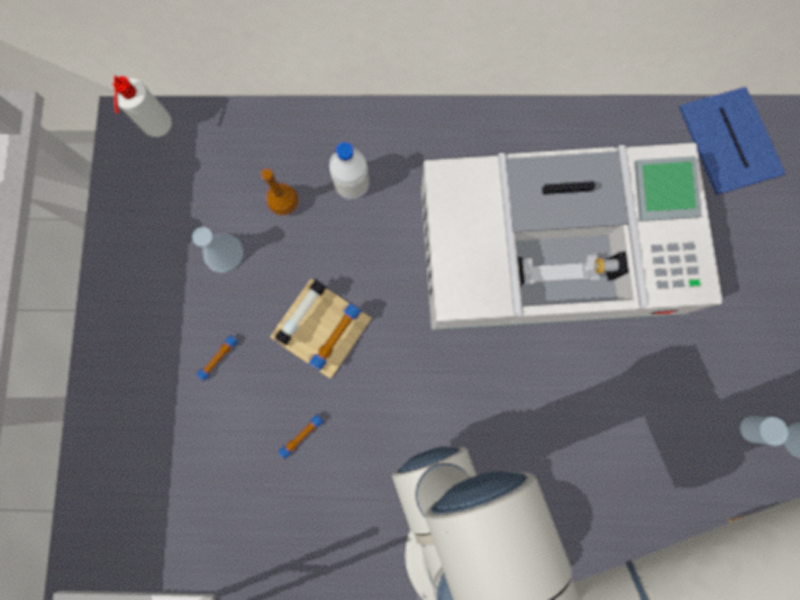

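Candidates in the top view, in 800x600 pixels: the amber tube in the rest (335,338), two small amber look-alikes on the bench (217,358) and (302,436), and the clear spare (301,313). I choose the large amber one in the rest and check it close up.

```bash
cat > h.py <<'E'
import cv2,numpy as np
from workcell import r
def cal(n):
    c=r.camera(n); c["R"]=cv2.Rodrigues(np.array(c["rvec"],float))[0]; c["t"]=np.array(c["tvec"],float).ravel(); return c
def unp(c,u,v,z):
    C=-c["R"].T@c["t"]; d=c["R"].T@np.linalg.inv(c["mtx"])@[u,v,1]; return C+d*(z-C[2])/d[2]
def proj(c,P):
    return cv2.projectPoints(np.array(P,float).reshape(-1,3),c["rvec"],c["tvec"],np.array(c["mtx"]),None)[0].reshape(-1,2)
def crop(c,x,y,w,h,s):
    return cv2.resize(c["image"][y:y+h,x:x+w,::-1],(w*s,h*s),interpolation=cv2.INTER_CUBIC)
E
python3 - <<'E'
from h import *
t=cal("top"); s=cal("scene")
a=np.hstack([crop(t,165,170,80,60,5),crop(t,325,135,80,60,5)])
b=np.hstack([crop(s,265,185,80,60,5),crop(s,105,130,80,60,5)])
cv2.imwrite("pics/c1.png",np.vstack([a,b]))
E
```

```text
(no output)
```

View pics/c1.png

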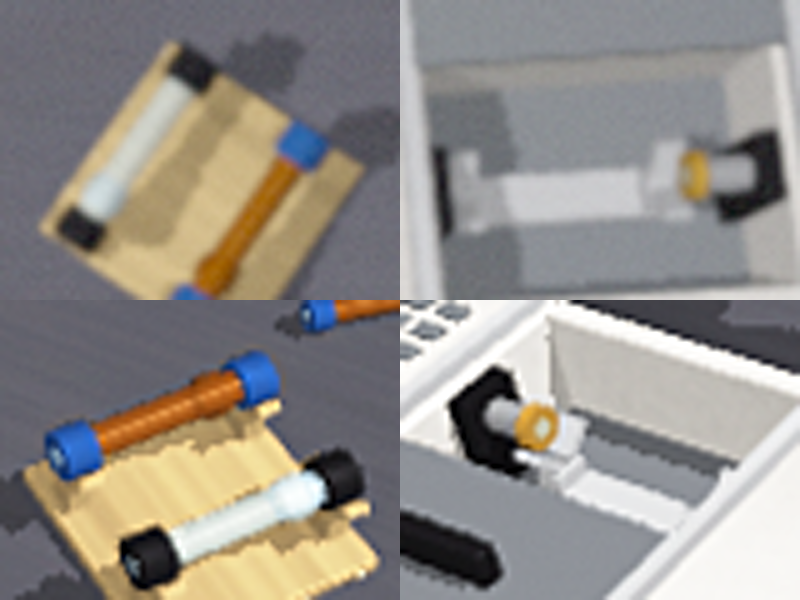

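```bash
cat > fit.py <<'E'
from h import *
from scipy.optimize import minimize
def caps(c,win):
    x,y,w,h=win; im=c["image"][y:y+h,x:x+w].astype(int); m=((im[...,2]>im[...,0]+50)&(im[...,2]>110)).astype(np.uint8)
    out=[]
    for k in sorted(cv2.findContours(m,0,1)[0],key=cv2.contourArea)[-2:]:
        M=cv2.moments(cv2.convexHull(k)); out.append((M["m10"]/M["m00"]+x,M["m01"]/M["m00"]+y,M["m00"]))
    return out
if __name__=="__main__":
    t=cal("top"); s=cal("scene")
    for c,w in((t,(190,185,45,60)),(s,(268,190,60,35))):
        p=caps(c,w); P=[unp(c,u,v,52) for u,v,_ in p]; print(np.round(p,1),np.round(P,1),"L",np.linalg.norm(P[0]-P[1]),"c",np.mean(P,0))
    E=[((-150,-250,160),(-150,250,160)),((150,-250,160),(150,250,160)),((-150,-250,160),(150,-250,160)),((-150,250,160),(150,250,160)),
       ((-135,-98,160),(-135,98,160)),((-135,98,160),(-5,98,160)),((-135,-98,160),(-5,-98,160)),((-45,103,169),(150,103,169)),((-45,-103,169),(150,-103,169))]
    pts=np.vstack([np.linspace(a,b,60) for a,b in E[:4]])
    for cs in([t],[s],[t,s]):
        G=[]
        for c in cs:
            g=cv2.GaussianBlur(cv2.cvtColor(c["image"],cv2.COLOR_RGB2GRAY).astype(np.float32),(0,0),1.0)
            G.append(np.hypot(cv2.Sobel(g,5,1,0),cv2.Sobel(g,5,0,1)).clip(0,120))
        def f(q,sg):
            a=q[2]; W=pts@np.array([[np.cos(a),np.sin(a),0],[-np.sin(a),np.cos(a),0],[0,0,1]])+[q[0],q[1],0]; v=0
            for c,g in zip(cs,G):
                p=proj(c,W).astype(np.float32); v-=cv2.remap(cv2.GaussianBlur(g,(0,0),sg),p[:,:1],p[:,1:],1).mean()
            return v
        q=np.r_[np.mean([unp(t,u/1.5625,v/1.5625,160)[:2] for u,v in((423,162),(697,146),(719,302),(432,320))],0),0.06]
        for sg in(4,2,.7): q=minimize(f,q,args=(sg,),method="Nelder-Mead",options=dict(initial_simplex=q+np.array([[0,0,0],[6,0,0],[0,6,0],[0,0,.03]]))).x
        print(q.round(4),f(q,.7))
        a=q[2]; T=lambda P:np.array(P)@np.array([[np.cos(a),np.sin(a),0],[-np.sin(a),np.cos(a),0],[0,0,1]])+[q[0],q[1],0]
    # overlay
    o=[]
    for c in(t,s):
        b=np.ascontiguousarray(cv2.resize(c["image"][:,:,::-1],None,fx=4,fy=4,interpolation=cv2.INTER_CUBIC))
        for A,B in E:
            p=((proj(c,T([A,B]))+.5)*4).astype(int); cv2.line(b,tuple(map(int,p[0])),tuple(map(int,p[1])),(0,0,255),1)
        for z in ((-65,70,138),(-65,-64,138),(-65,0,138)):
            p=((proj(c,T([z]))[0]+.5)*4).astype(int); cv2.drawMarker(b,tuple(map(int,p)),(0,255,0),0,16)
        o.append(b)
    cv2.imwrite("pics/ov.png",np.vstack([o[0][350:860,1060:1860][:300*2-220],o[1][480:1040,60:860][:220]]) if 0 else np.hstack([cv2.resize(o[0][350:860,1060:1860],(400,255)),cv2.resize(o[1][480:1100,60:960],(400,255))]).repeat(2,0).repeat(2,1)[:,:800] if 0 else o[0][350:900,1060:1860])
    cv2.imwrite("pics/ovs.png",cv2.resize(o[1][440:1120,60:990],(800,585)))
E
python3 fit.py
```

```text
[[202.6 231.4  48. ]
 [225.2 198.5  50. ]] [[357.9 280.2  52. ]
 [459.  213.9  52. ]] L 120.93443063314507 c [408.4763109  247.04627288  52.        ]
[[315.6 199.9  70.5]
 [279.3 214.5  83. ]] [[355.1 280.3  52. ]
 [457.5 214.3  52. ]] L 121.87956566076048 c [406.29273458 247.30528153  52.        ]
[ 5.938934e+02 -1.804961e+02  6.960000e-02] -115.59128
[ 5.940087e+02 -1.493859e+02  7.240000e-02] -89.84899
[ 5.94997e+02 -1.80352e+02  7.01000e-02] -206.55286
```

View pics/ov.png

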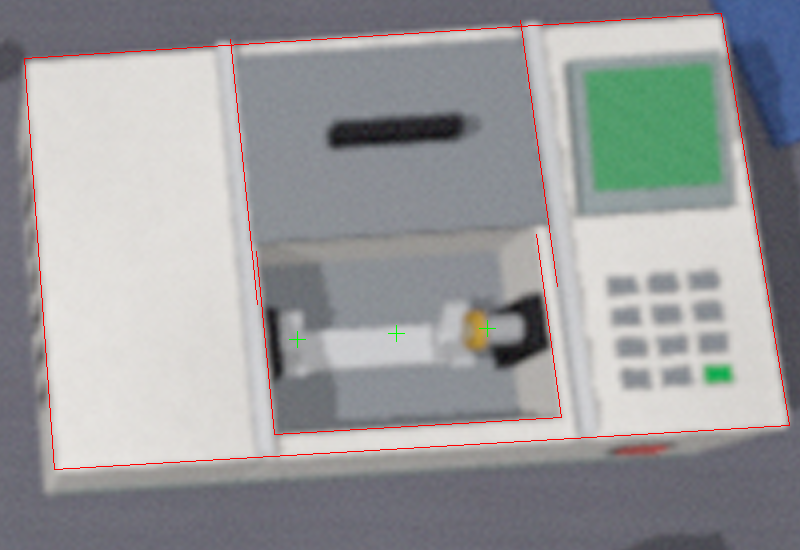

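View pics/ovs.png

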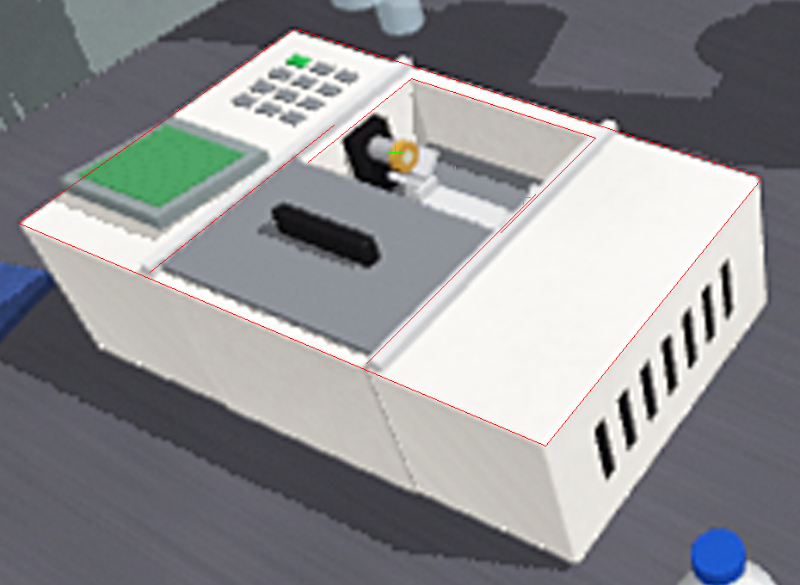

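Both overlays fit the box: pose (595, -180.4), yaw 0.070. The plate and bush sit about 13 mm further towards +y than my markers: in the top overlay the plate face is at about px 281 and the bush face about 469. I measure those next and plan the reach.

```bash
cat > plan.py <<'E'
import sys,numpy as np
from workcell import r
o=r.get_obs(); x,y,z,w=o["ee_rot"]; h=np.arctan2(2*(x*y+z*w),1-2*(y*y+z*z)); p=o["ee_pos"]
print("t",round(o["t"],2),"tcp",p.round(1),"head",np.degrees(h).round(2),"gap",round(o["finger_gap"],1),"ff",round(o["finger_force"],1),"F",o["force"].round(1),"q6",o["joint_pos"][5].round(2))
if len(sys.argv)>3:
    d=np.array(list(map(float,sys.argv[1:4])))-p; c,s=np.cos(h),np.sin(h)
    print("tool cm",(np.array([c*d[0]+s*d[1],s*d[0]-c*d[1],-d[2]])/10).round(2))
if len(sys.argv)>4: print("twist",round((h-np.radians(float(sys.argv[4]))+np.pi)%(2*np.pi)-np.pi,3))
E
python3 - <<'E'
from h import *
t=cal("top"); s=cal("scene"); a=.0701; B=np.array([595,-180.4])
R=np.array([[np.cos(a),np.sin(a)],[-np.sin(a),np.cos(a)]])
L=lambda P:(R@(P[:2]-B)).round(1)
print("bush",L(unp(t,382.5,169.5,138)),L(unp(s,131.9,154.9,138)))
# plate top front edge (top overlay px -> native)
n=lambda u,v:((1060+u)/4-.5,(350+v)/4-.5)
print("plate top corners",L(unp(t,*n(279,308),148)),L(unp(t,*n(284,374),148)))
print("handle top",L(unp(t,*n(395,129),193)))
for c,w in((t,(335,150,80,40)),(s,(115,130,40,50))):
    x,y,ww,hh=w; im=c["image"][y:y+hh,x:x+ww].astype(int); m=(im[...,0]>im[...,2]+60)&(im[...,0]>130); v,u=np.nonzero(m); print(len(u),u.mean()+x,v.mean()+y,L(unp(c,u.mean()+x,v.mean()+y,138)))
E
python3 plan.py 414 243 120 147
```

```text
bush [-65.7 -53. ] [-64.5 -54.5]
plate top corners [-43.4  83.3] [-90.9  84.6]
handle top [66.7  2.6]
39 383.97435897435895 169.64102564102564 [-66.4 -57.1]
55 131.85454545454544 154.74545454545455 [-65.  -55.1]
t 0.4 tcp [ 240.2 -549.8  231.1] head 23.6 gap 85.6 ff 0.0 F [0.4 0.1 0.5] q6 -0.06
tool cm [ 47.67 -65.69  11.11]
twist -2.154
```

```bash
python3 -m pendant '[[1,-1.4,0,0],[2,-2.75,0,0],[2,-2.75,0,0],[2,-2.75,0,0],[2,-2.75,0,0],[2,-2.75,0,0],[2,-2.75,0,0],[2,-2.75,0,0],[2,-2.75,0,0],[2,-2.75,0,0],[2,-2.75,0,0],[2,-2.75,0,0]]' 1 20 >/dev/null
python3 -m pendant '[[2,-2.75,0,0],[2,-2.75,0,0],[2,-2.75,0,0],[2,-2.75,0,0],[2,-2.75,0,0],[2,-2.75,0,0],[2,-2.75,0,0],[2,-2.75,0,0],[2,-2.75,0,0],[2,-2.75,0,0],[2,-2.75,0,0],[1.5,-2,0,0]]' >/dev/null
python3 -m pendant '[[0,0,0,-0.12],[0,0,0,-0.12],[0,0,0,-0.12],[0,0,0,-0.12],[0,0,0,-0.12],[0,0,0,-0.12],[0,0,0,-0.12],[0,0,0,-0.12],[0,0,0,-0.12],[0,0,0,-0.12],[0,0,0,-0.12],[0,0,0,-0.12]]'
python3 -m pendant '[[0,0,0,-0.12],[0,0,0,-0.12],[0,0,0,-0.12],[0,0,0,-0.12],[0,0,0,-0.12],[0,0,0,-0.115],[0,0,0,0]]'
python3 plan.py 414 243 120 147
```

```text
t: 3.4
ee_pos: [410.5, 221.8, 231.4]
ee_rot: [0.599, 0.801, 0.0, 0.0]
force: [0.0, 0.7, 0.2]
finger_gap: 85.5
finger_force: 0.0
t: 3.98
ee_pos: [410.5, 221.8, 231.4]
ee_rot: [0.282, 0.96, 0.0, 0.0]
force: [0.3, 0.4, 0.3]
finger_gap: 85.2
finger_force: 0.0
t 3.98 tcp [410.5 221.8 231.4] head 147.3 gap 85.2 ff 0.0 F [0.3 0.4 0.3] q6 -0.58
tool cm [ 0.85  1.97 11.14]
twist 0.005
```

```bash
python3 -m pendant '[[0.45,1,1.5,0.005],[0.4,0.97,2,0],[0,0,2,0],[0,0,2,0],[0,0,2,0],[0,0,2,0],[0,0,2,0],[0,0,2,0],[0,0,2,0],[0,0,1.3,0],[0,0,1,0],[0,0,0,0]]'; python3 plan.py 414 243 33 147
python3 - <<'E'
from h import *
t=cal("top"); s=cal("scene")
cv2.imwrite("pics/g1.png",np.hstack([crop(t,180,165,80,90,5),crop(s,265,165,80,90,5)]))
E
```

```text
t: 4.98
ee_pos: [413.0, 242.4, 31.1]
ee_rot: [0.287, 0.958, -0.001, -0.001]
force: [-0.8, 0.3, 0.5]
finger_gap: 85.3
finger_force: 0.0
t 4.98 tcp [413.  242.4  31.1] head 146.69 gap 85.3 ff 0.0 F [-0.8  0.3  0.5] q6 -0.53
tool cm [-0.05  0.1  -0.19]
twist -0.005
```

View pics/g1.png

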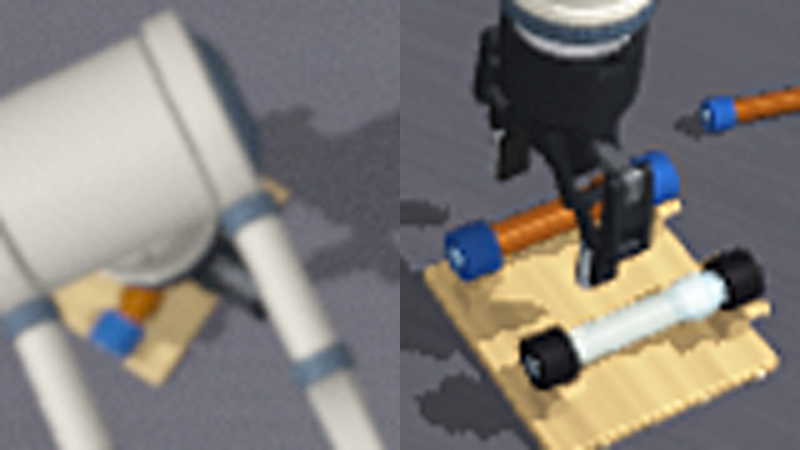

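The jaws straddle the amber tube over its plain glass, with the near finger at about (615,230) between the tube and the spare. I close now.

```bash
python3 -m pendant '[[0,0.1,-0.2,0],[0,0,0,0],[0,0,0,0],[0,0,0,0],[0,0,0,0],[0,0,0,0],[0,0,0,0],[0,0,0,0],[0,0,0,0],[0,0,0,0]]' 0 30; python3 -m pendant '[[0,0,0,0],[0,0,-0.3,0],[0,0,-1,0],[0,0,-2,0],[0,0,-3,0],[0,0,-3,0],[0,0,-3,0],[0,0,-3,0],[0,0,-3,0],[0,0,-2,0],[0,0,0,0],[0,0,0,0]]'; python3 plan.py 528 -165 240 94
```

```text
t: 5.92
ee_pos: [414.2, 242.8, 35.7]
ee_rot: [0.286, 0.958, -0.001, -0.0]
force: [-3.4, -5.1, 4.8]
finger_gap: 19.0
finger_force: 29.4
t: 6.92
ee_pos: [415.2, 244.2, 239.8]
ee_rot: [0.286, 0.958, 0.001, 0.001]
force: [-0.4, 0.1, -2.7]
finger_gap: 18.9
finger_force: 29.5
t 6.92 tcp [415.2 244.2 239.8] head 146.79 gap 18.9 ff 29.5 F [-0.4  0.1 -2.7] q6 -0.53
tool cm [-3.185e+01 -2.805e+01 -2.000e-02]
twist 0.921
```

```bash
cat > tubem.py <<'E'
from h import *
# cap centroids near predicted; reports position of each cap centre along tool x / y at given z
def run(off=8,z=None,side=(1,-1)):
    o=r.get_obs(); p=o["ee_pos"]; x,y,zz,w=o["ee_rot"]; h=np.arctan2(2*(x*y+zz*w),1-2*(y*y+zz*zz)); u=np.array([np.cos(h),np.sin(h)]); n=np.array([u[1],-u[0]])
    z=z or p[2]+18.7
    for name in("top","scene"):
        c=cal(name); im=c["image"].astype(int); m=((im[...,2]>im[...,0]+50)&(im[...,2]>im[...,1]+15)&(im[...,2]>90)).astype(np.uint8)
        for s in side:
            q=proj(c,[*(p[:2]+u*(off+59*s)),z])[0].round().astype(int); k=np.zeros_like(m); R=16
            k[q[1]-R:q[1]+R,q[0]-R:q[0]+R]=m[q[1]-R:q[1]+R,q[0]-R:q[0]+R]
            C=cv2.findContours(k,0,1)[0]
            if not C: print(name,s,q,"none"); continue
            M=cv2.moments(cv2.convexHull(max(C,key=cv2.contourArea))); 
            if M["m00"]<15: print(name,s,q,"small"); continue
            P=unp(c,M["m10"]/M["m00"],M["m01"]/M["m00"],z); d=P[:2]-p[:2]
            print(name,"bulb" if s>0 else "plain","area",M["m00"],"along",(d@u).round(1),"centre est",(d@u-59*s).round(1),"across",(d@n).round(1))
run()
E
python3 tubem.py; python3 - <<'E'
from h import *
t=cal("top"); s=cal("scene"); p=r.get_obs()["ee_pos"]+[0,0,19]
f=lambda c:crop(c,*(np.maximum(proj(c,p)[0].astype(int)-[40,50],0)),80,100,5)
cv2.imwrite("pics/g2.png",np.hstack([f(t),f(s)]))
E
```

```text
top bulb area 83.5 along 67.8 centre est 8.8 across 0.6
top -1 [217 187] none
scene bulb area 84.0 along 66.0 centre est 7.0 across 7.4
scene plain area 126.0 along -54.9 centre est 4.1 across 3.9
```

View pics/g2.png

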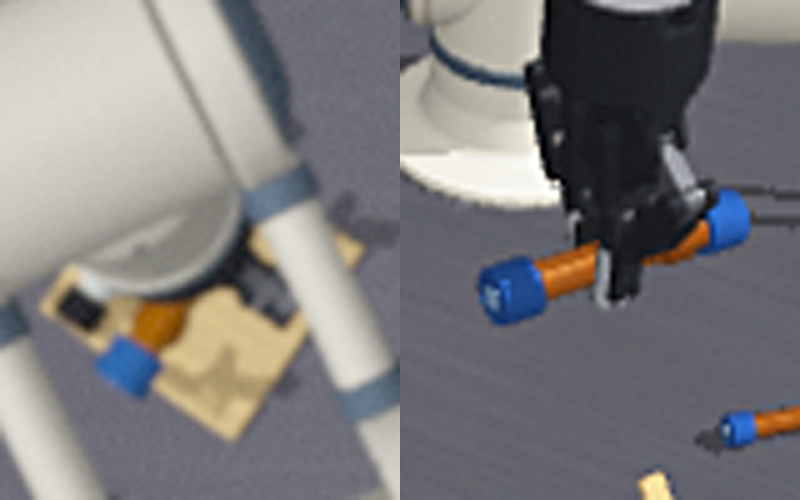

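The tube is held level: caps at (510,290) and (730,218) in the scene pane, tube centre about 7 mm along tool +x, axis about 16 mm above the TCP. I turn, then carry it.

```bash
python3 -m pendant '[[0,0,0,0.05],[0,0,0,0.11],[0,0,0,0.11],[0,0,0,0.11],[0,0,0,0.11],[0,0,0,0.11],[0,0,0,0.11],[0,0,0,0.11],[0,0,0,0.07],[0,0,0,0.03],[0,0,0,0]]' >/dev/null;  python3 plan.py 528 -171 240 94
```

```text
t 8.03 tcp [414.3 243.6 236.7] head 94.01 gap 19.0 ff 29.5 F [ 0.8 -0.1 -1.2] q6 0.39
tool cm [-42.16   8.45  -0.33]
twist 0.0
```

```bash
python3 -m pendant '[[-0.8,0.16,0,0],[-1.6,0.32,0,0],[-2.6,0.52,-0.1,0],[-2.6,0.52,-0.1,0],[-2.6,0.52,-0.1,0],[-2.6,0.52,0,0],[-2.6,0.52,0,0],[-2.6,0.52,0,0],[-2.6,0.52,0,0],[-2.6,0.52,0,0],[-2.6,0.52,0,0],[-2.6,0.52,0,0]]' >/dev/null; python3 -m pendant '[[-2.6,0.52,0,0],[-2.6,0.52,0,0],[-2.6,0.52,0,0],[-2.6,0.52,0,0],[-2,0.4,0,0],[-1.2,0.24,0,0],[-0.8,0.16,0,0],[-0.4,0.1,0,0],[0,0,0,0],[0,0,0,0]]';  python3 plan.py 528 -171 240 94; sed -i 's/off=8/off=7/;s/+18.7/+16/' tubem.py; python3 tubem.py
```

```text
t: 9.87
ee_pos: [531.7, -180.2, 241.3]
ee_rot: [0.681, 0.732, 0.0, -0.0]
force: [0.4, 0.7, -2.0]
finger_gap: 19.2
finger_force: 29.5
t 9.87 tcp [ 531.7 -180.2  241.3] head 94.12 gap 19.2 ff 29.5 F [ 0.4  0.7 -2. ] q6 -0.46
tool cm [ 0.95 -0.3   0.13]
twist 0.002
top bulb area 94.0 along 66.3 centre est 7.3 across 0.5
top -1 [397 158] small
scene bulb area 120.5 along 66.0 centre est 7.0 across 0.3
scene plain area 22.0 along -51.8 centre est 7.2 across 14.0
```

```bash
python3 -m pendant '[[0.5,-0.15,0.5,0],[0.4,-0.15,1,0],[0,0,1.5,0],[0,0,1.5,0],[0,0,1.5,0],[0,0,1.2,0],[0,0,0.8,0],[0,0,0.6,0],[0,0,0,0],[0,0,0,0]]';  python3 plan.py 528 -171 153 94; python3 - <<'E'
from h import *
t=cal("top"); s=cal("scene"); p=r.get_obs()["ee_pos"]+[0,0,16]
f=lambda c:crop(c,*(np.maximum(proj(c,p)[0].astype(int)-[40,45],0)),80,90,5)
cv2.imwrite("pics/g3.png",np.hstack([f(t),f(s)]))
E
```

```text
t: 10.8
ee_pos: [528.1, -172.1, 155.6]
ee_rot: [0.682, 0.732, 0.0, 0.0]
force: [-0.3, -0.9, -1.5]
finger_gap: 19.0
finger_force: 29.5
t 10.8 tcp [ 528.1 -172.1  155.6] head 94.08 gap 19.0 ff 29.5 F [-0.3 -0.9 -1.5] q6 -0.45
tool cm [ 0.11 -0.01  0.26]
twist 0.001
```

View pics/g3.png

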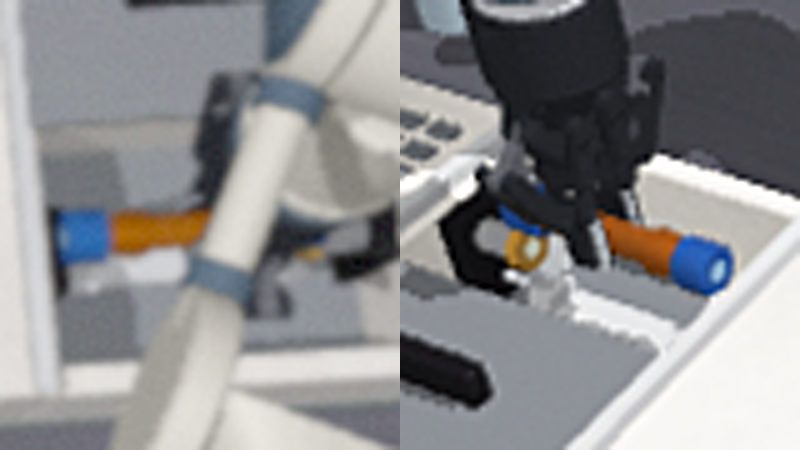

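```bash
python3 -m pendant '[[0.2,0,0,0],[0.2,0,0.3,0],[0,0,0.3,0],[0,0,0.2,0],[0,0,0,0]]' - 20;  python3 plan.py 528 -168 140 94; python3 -m pendant '[[0,0,0.2,0],[0,0,0.2,0],[0,0,0.2,0],[0,0,0,0]]';  python3 plan.py 528 -168 140 94
```

```text
t: 11.32
ee_pos: [527.6, -168.1, 146.6]
ee_rot: [0.682, 0.732, -0.0, -0.0]
force: [0.5, -0.5, -1.4]
finger_gap: 18.7
finger_force: 29.5
t 11.32 tcp [ 527.6 -168.1  146.6] head 94.07 gap 18.7 ff 29.5 F [ 0.5 -0.5 -1.4] q6 -0.44
tool cm [0.   0.04 0.66]
twist 0.001
t: 11.65
ee_pos: [528.0, -168.8, 141.6]
ee_rot: [0.682, 0.732, -0.0, 0.001]
force: [-0.5, -3.6, 1.9]
finger_gap: 18.8
finger_force: 30.0
t 11.65 tcp [ 528.  -168.8  141.6] head 94.03 gap 18.8 ff 30.0 F [-0.5 -3.6  1.9] q6 -0.44
tool cm [0.08 0.01 0.16]
twist 0.001
```

```bash
python3 -m pendant '[[-0.1,0,0.1,0],[0,0,0.2,0],[0,0,0.2,0],[0,0,0,0]]' 0 20;  python3 plan.py 528 -168 140 94; python3 - <<'E'
from h import *
t=cal("top"); s=cal("scene"); p=r.get_obs()["ee_pos"]+[0,0,16]
f=lambda c:crop(c,*(np.maximum(proj(c,p)[0].astype(int)-[40,45],0)),80,90,5)
cv2.imwrite("pics/g4.png",np.hstack([f(t),f(s)]))
E
```

```text
t: 11.98
ee_pos: [527.9, -169.6, 135.9]
ee_rot: [0.682, 0.732, -0.0, 0.0]
force: [0.4, -3.7, 2.1]
finger_gap: 19.0
finger_force: 30.2
t 11.98 tcp [ 527.9 -169.6  135.9] head 94.04 gap 19.0 ff 30.2 F [ 0.4 -3.7  2.1] q6 -0.44
tool cm [ 0.16  0.02 -0.41]
twist 0.001
```

View pics/g4.png

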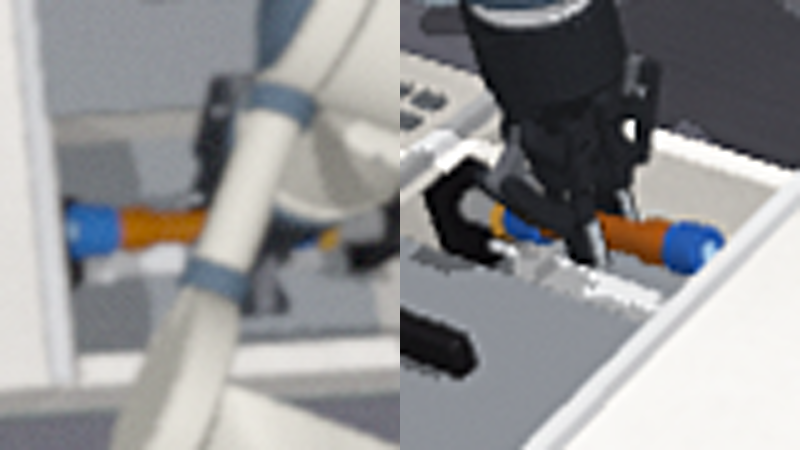

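The tube has hinged as intended. Its bulb cap rests on the plate at (690,245), and the plain cap dips at (530,225) right in front of the bush. I go a little further down, then push back.

```bash
python3 -m pendant '[[0,0,0.1,0],[0,0,0.1,0],[0,0,0,0]]';python3 -m pendant '[[0,0,0.1,0],[0,0,0.1,0],[0,0,0,0]]'; sed -n '/^run()/!p' tubem.py > tm.py; python3 - <<'E'
from tm import *
import math
# bulb cap apparent: joint triangulation
c1=[]
o=r.get_obs();p=o["ee_pos"];u=np.array([np.cos(np.radians(94.05)),np.sin(np.radians(94.05))])
for name in("top","scene"):
    c=cal(name); im=c["image"].astype(int); m=((im[...,2]>im[...,0]+50)&(im[...,2]>im[...,1]+15)&(im[...,2]>90)).astype(np.uint8)
    q=proj(c,[*(p[:2]+u*66),p[2]+30])[0].round().astype(int);k=np.zeros_like(m);k[q[1]-12:q[1]+12,q[0]-12:q[0]+12]=m[q[1]-12:q[1]+12,q[0]-12:q[0]+12]
    M=cv2.moments(cv2.convexHull(max(cv2.findContours(k,0,1)[0],key=cv2.contourArea))); c1.append((c,M["m10"]/M["m00"],M["m01"]/M["m00"]))
P=[c["mtx"]@np.c_[c["R"],c["t"]] for c,_,_ in c1]
X=cv2.triangulatePoints(P[0],P[1],np.array(c1[0][1:]),np.array(c1[1][1:])).ravel();X=X[:3]/X[3]
d=X-p; print("bulb cap",X.round(1),"along",(d[:2]@u).round(1),"up from tcp",d[2].round(1),"tilt",np.degrees(math.atan2(d[2]-16,d[:2]@u)).round(1))
E
```

```text
t: 12.33
ee_pos: [527.9, -169.4, 134.2]
ee_rot: [0.682, 0.732, -0.0, 0.0]
force: [0.2, -5.0, 1.6]
finger_gap: 19.1
finger_force: 30.3
t: 12.58
ee_pos: [528.0, -169.4, 133.1]
ee_rot: [0.682, 0.732, 0.0, 0.0]
force: [-1.2, -3.4, 5.2]
finger_gap: 19.2
finger_force: 30.7
bulb cap [ 524.1 -105.   163.1] along 64.5 up from tcp 30.0 tilt 12.3
```

```bash
python3 -m pendant '[[0,0,-0.2,0],[0,0,-0.1,0],[-0.2,0,0,0],[-0.2,0,0,0],[-0.2,0,0,0],[0,0,0,0]]';python3 -m pendant '[[-0.2,0,0,0],[-0.2,0,0,0],[-0.1,0,0,0],[0,0,0,0]]';python3 -m pendant '[[-0.2,0,0,0],[-0.2,0,0,0],[-0.1,0,0,0],[0,0,0,0],[0,0,0,0]]'; python3 plan.py 527.9 -185 135
```

```text
t: 13.18
ee_pos: [528.0, -174.2, 134.3]
ee_rot: [0.681, 0.732, 0.0, -0.001]
force: [-0.8, 4.0, -1.3]
finger_gap: 18.8
finger_force: 29.9
t: 13.52
ee_pos: [528.4, -178.9, 134.3]
ee_rot: [0.681, 0.732, 0.0, -0.002]
force: [0.8, 6.7, -2.2]
finger_gap: 18.6
finger_force: 29.8
t: 13.93
ee_pos: [528.7, -183.4, 134.3]
ee_rot: [0.681, 0.732, 0.001, -0.002]
force: [0.2, 7.5, -2.9]
finger_gap: 18.9
finger_force: 29.8
t 13.93 tcp [ 528.7 -183.4  134.3] head 94.14 gap 18.9 ff 29.8 F [ 0.2  7.5 -2.9] q6 -0.47
tool cm [-0.16 -0.09 -0.07]
```

```bash
python3 -m pendant '[[-0.2,-0.05,0,0],[-0.15,0,0,0],[0,0,0,0],[0,0,0,0]]';python3 -m pendant '[[0,0,0.2,0],[0,0,0.2,0],[0,0,0,0]]'; python3 -m pendant '[[0,0,0.2,0],[0,0,0.2,0],[0,0,0,0]]'; python3 plan.py 527.9 -185 122
```

```text
t: 14.27
ee_pos: [528.7, -186.5, 134.3]
ee_rot: [0.681, 0.732, 0.001, -0.002]
force: [0.4, 9.3, -2.1]
finger_gap: 18.7
finger_force: 29.8
t: 14.52
ee_pos: [528.9, -186.7, 130.9]
ee_rot: [0.681, 0.732, 0.001, -0.001]
force: [-0.9, 8.3, 0.2]
finger_gap: 18.8
finger_force: 30.0
t: 14.77
ee_pos: [528.9, -186.8, 126.9]
ee_rot: [0.681, 0.732, 0.001, -0.001]
force: [-0.7, 7.4, 1.4]
finger_gap: 18.8
finger_force: 29.9
t 14.77 tcp [ 528.9 -186.8  126.9] head 94.17 gap 18.8 ff 29.9 F [-0.7  7.4  1.4] q6 -0.47
tool cm [ 0.18 -0.09  0.49]
```

```bash
python3 -m pendant '[[0,0,0.15,0],[0,0,0.15,0],[0,0,0,0]]'; python3 -m pendant '[[0,0,0.1,0],[0,0,0.1,0],[0,0,0,0],[0,0,0,0]]'; python3 - <<'E'
from tm import *
o=r.get_obs();p=o["ee_pos"]
c1=[];u=np.array([np.cos(np.radians(94.05)),np.sin(np.radians(94.05))])
for name in("top","scene"):
    c=cal(name); im=c["image"].astype(int); m=((im[...,2]>im[...,0]+50)&(im[...,2]>im[...,1]+15)&(im[...,2]>90)).astype(np.uint8)
    q=proj(c,[*(p[:2]+u*66),p[2]+18])[0].round().astype(int);k=np.zeros_like(m);k[q[1]-12:q[1]+12,q[0]-12:q[0]+12]=m[q[1]-12:q[1]+12,q[0]-12:q[0]+12]
    M=cv2.moments(cv2.convexHull(max(cv2.findContours(k,0,1)[0],key=cv2.contourArea))); c1.append((c,M["m10"]/M["m00"],M["m01"]/M["m00"])); print(M["m00"])
P=[c["mtx"]@np.c_[c["R"],c["t"]] for c,_,_ in c1]
X=cv2.triangulatePoints(P[0],P[1],np.array(c1[0][1:]),np.array(c1[1][1:])).ravel();X=X[:3]/X[3]
d=X-p; print("bulb cap",X.round(1),"along",(d[:2]@u).round(1),"up from tcp",d[2].round(1))
E
```

```text
t: 15.02
ee_pos: [529.0, -186.8, 124.0]
ee_rot: [0.681, 0.732, 0.001, -0.001]
force: [0.1, 8.6, 0.4]
finger_gap: 18.8
finger_force: 29.9
t: 15.35
ee_pos: [529.1, -187.0, 122.8]
ee_rot: [0.681, 0.732, 0.001, -0.001]
force: [-0.1, 8.1, 3.6]
finger_gap: 18.7
finger_force: 30.1
70.5
67.5
bulb cap [ 525.  -120.8  142.1] along 66.3 up from tcp 19.3
```

```bash
python3 -m pendant '[[0,0,0.1,0],[0,0,0,0],[0,0,0,0]]'; python3 -m pendant '[[0,0,0.1,0],[0,0,0,0],[0,0,0,0]]';python3 -m pendant '[[0,0,0.1,0],[0,0,0,0],[0,0,0,0]]'
```

```text
t: 15.7
ee_pos: [529.2, -187.1, 121.9]
ee_rot: [0.681, 0.732, 0.001, -0.001]
force: [-0.6, 7.6, 2.4]
finger_gap: 19.0
finger_force: 30.1
t: 15.95
ee_pos: [529.2, -187.1, 121.6]
ee_rot: [0.681, 0.732, 0.001, -0.0]
force: [-1.2, 7.4, 5.7]
finger_gap: 19.1
finger_force: 30.3
t: 16.2
ee_pos: [529.2, -187.1, 121.6]
ee_rot: [0.681, 0.732, 0.001, 0.0]
force: [-3.5, 8.6, 9.0]
finger_gap: 19.1
finger_force: 30.7
```

```bash
python3 -m pendant '[[0,-0.05,-0.1,0],[0.15,0,0,0],[0.15,0,0,0],[0.1,0,0,0],[0,0,0,0]]'; python3 -m pendant '[[0.1,0,0,0],[0.1,0,0,0],[0,0,0,0]]';python3 -m pendant '[[0.1,0,0,0],[0,0,0,0],[0,0,0,0]]'
```

```text
t: 16.62
ee_pos: [528.8, -184.2, 121.5]
ee_rot: [0.681, 0.732, 0.001, 0.001]
force: [1.9, 5.2, 5.5]
finger_gap: 18.6
finger_force: 30.3
t: 16.87
ee_pos: [528.7, -182.7, 121.5]
ee_rot: [0.681, 0.732, 0.001, 0.001]
force: [2.2, 4.7, 5.1]
finger_gap: 19.2
finger_force: 30.3
t: 17.12
ee_pos: [528.6, -181.9, 121.5]
ee_rot: [0.682, 0.732, 0.001, 0.001]
force: [2.5, 3.8, 5.3]
finger_gap: 18.9
finger_force: 30.3
```

```bash
python3 -m pendant '[[0.1,0,0,0],[0,0,0,0],[0,0,0,0]]';python3 -m pendant '[[0.1,0,0,0],[0,0,0,0],[0,0,0,0]]';python3 -m pendant '[[0.1,0,0,0],[0,0,0,0],[0,0,0,0]]'
```

```text
t: 17.37
ee_pos: [528.5, -181.0, 121.4]
ee_rot: [0.682, 0.732, 0.001, 0.001]
force: [1.6, 3.4, 5.2]
finger_gap: 18.8
finger_force: 30.3
t: 17.62
ee_pos: [528.5, -180.6, 121.4]
ee_rot: [0.682, 0.732, 0.0, 0.002]
force: [2.8, 0.4, 5.1]
finger_gap: 18.9
finger_force: 30.3
t: 17.87
ee_pos: [528.5, -180.5, 121.4]
ee_rot: [0.682, 0.731, -0.0, 0.002]
force: [3.2, -3.3, 4.9]
finger_gap: 18.9
finger_force: 30.3
```

```bash
python3 -m pendant '[[-0.08,0,0,0],[0,0,0,0],[0,0,0,0],[0,0,0,0],[0,0,0,0],[0,0,0,0],[0,0,0,0],[0,0,0,0]]' 0.6; python3 -m pendant '[[0,0,-0.5,0],[0,0,-1,0],[0,0,-1.5,0],[0,0,-2,0],[0,0,-1.5,0],[0,0,-0.5,0],[0,0,0,0]]' | tail -3; python3 -m pendant '[[0,0,0,0],[0,0,0,0],[0,0,0,0],[0,0,0,0],[0,0,0,0]]' 0; python3 plan.py 524 -116.6 156
python3 - <<'E'
from h import *
t=cal("top"); s=cal("scene"); u=np.array([-.07,.9975])
for c,n in((t,"top"),(s,"scene")):
    im=c["image"].astype(int); m=((im[...,2]>im[...,0]+50)&(im[...,2]>im[...,1]+15)&(im[...,2]>90)).astype(np.uint8)
    for k in(59,-59):
        q=proj(c,[*(np.array([528,-173.5])+u*k),138])[0].round().astype(int); z=np.zeros_like(m); z[q[1]-12:q[1]+12,q[0]-12:q[0]+12]=m[q[1]-12:q[1]+12,q[0]-12:q[0]+12]
        C=cv2.findContours(z,0,1)[0]
        if C:
            M=cv2.moments(cv2.convexHull(max(C,key=cv2.contourArea)))
            if M["m00"]: print(n,k,M["m00"],unp(c,M["m10"]/M["m00"],M["m01"]/M["m00"],138).round(1))
E
```

```text
t: 18.53
ee_pos: [527.6, -179.5, 120.2]
ee_rot: [0.682, 0.732, -0.0, -0.0]
force: [1.2, 0.5, -0.1]
finger_gap: 51.4
finger_force: 0.0
force: [0.2, -0.4, 0.2]
finger_gap: 51.2
finger_force: 0.0
t: 19.53
ee_pos: [527.3, -179.4, 189.4]
ee_rot: [0.682, 0.732, -0.0, -0.001]
force: [-1.1, 1.0, -0.6]
finger_gap: 0.1
finger_force: 0.0
t 19.53 tcp [ 527.3 -179.4  189.4] head 94.07 gap 0.1 ff 0.0 F [-1.1  1.  -0.6] q6 -0.46
tool cm [6.29 0.11 3.34]
top 59 61.5 [ 523.9 -113.9  138. ]
scene 59 50.5 [ 521.3 -121.9  138. ]
scene -59 80.5 [ 533.4 -232.   138. ]
```

```bash
python3 -m pendant '[[1.5,0.05,0,0],[2.5,0.05,0,0],[2.3,0,1,0],[0,0,1,0],[0,0,0.8,0],[0,0,0.3,0],[0,0,0,0]]'; python3 -m pendant '[[0,0,0.2,0],[0,0,0.1,0],[0,0,0,0]]'; python3 -m pendant '[[0,0,0.1,0],[0,0,0.1,0],[0,0,0,0]]'; python3 plan.py 524 -116.6 150
```

```text
t: 20.22
ee_pos: [523.6, -116.9, 157.9]
ee_rot: [0.682, 0.732, -0.001, -0.001]
force: [-0.2, 0.5, 0.3]
finger_gap: 0.3
finger_force: 0.0
t: 20.47
ee_pos: [524.2, -117.1, 156.4]
ee_rot: [0.682, 0.731, 0.0, 0.0]
force: [-0.1, 0.8, 0.4]
finger_gap: 0.1
finger_force: 0.0
t: 20.72
ee_pos: [524.1, -116.7, 154.2]
ee_rot: [0.682, 0.732, -0.0, -0.0]
force: [1.4, -0.6, 0.3]
finger_gap: 0.1
finger_force: 0.0
t 20.72 tcp [ 524.1 -116.7  154.2] head 94.06 gap 0.1 ff 0.0 F [ 1.4 -0.6  0.3] q6 -0.35
tool cm [ 0.01 -0.01  0.42]
```

```bash
python3 -m pendant '[[0,0,0.1,0],[0,0,0,0]]'; python3 -m pendant '[[0,0,0.1,0],[0,0,0,0]]'|sed -n '2p;4p'; python3 -m pendant '[[0,0,0.1,0],[0,0,0,0]]'|sed -n '2p;4p';python3 -m pendant '[[0,0,0.1,0],[0,0,0,0]]'|sed -n '2p;4p'
```

```text
t: 20.88
ee_pos: [524.1, -116.6, 153.1]
ee_rot: [0.682, 0.732, -0.0, -0.0]
force: [0.7, -0.6, -0.1]
finger_gap: -0.3
finger_force: 0.0
ee_pos: [524.2, -116.6, 152.9]
force: [-0.8, 0.4, 3.4]
ee_pos: [524.3, -116.6, 152.8]
force: [-3.6, 1.7, 6.6]
ee_pos: [524.3, -116.6, 152.7]
force: [-3.7, 1.2, 10.4]
```

The bulb cap's top is at 153.0 mm, which is the bedded height of 138 + 15. Now the plain end.

```bash
python3 -m pendant '[[0,0,-1,0],[0,0,-1.5,0],[-2,0,0,0],[-3.5,0,0,0],[-3.5,0,0,0],[-1.7,0,0,0],[-0.7,0,0,0],[0,0,1,0],[0,0,0.8,0],[0,0,0,0],[0,0,0,0]]';python3 plan.py 532 -230.4 153
```

```text
t: 22.3
ee_pos: [531.8, -228.7, 155.9]
ee_rot: [0.681, 0.732, -0.0, -0.001]
force: [-0.7, 0.5, 0.1]
finger_gap: -0.2
finger_force: 0.0
t 22.3 tcp [ 531.8 -228.7  155.9] head 94.16 gap -0.2 ff 0.0 F [-0.7  0.5  0.1] q6 -0.54
tool cm [-0.17  0.    0.29]
```

```bash
python3 -m pendant '[[-0.1,0,0.1,0],[0,0,0.1,0],[0,0,0,0]]'|sed -n '2p;4p'; for i in 1; do python3 -m pendant '[[0,0,0.1,0],[0,0,0,0]]'|sed -n '2p;4p'; done; python3 -m pendant '[[0,0,0.1,0],[0,0,0,0]]'|sed -n '2p;4p';python3 -m pendant '[[0,0,0.1,0],[0,0,0,0]]'|sed -n '2p;4p';python3 -m pendant '[[0,0,0.1,0],[0,0,0,0]]'|sed -n '2p;4p'
```

```text
ee_pos: [532.5, -230.9, 155.6]
force: [0.5, 0.2, 0.1]
ee_pos: [532.4, -231.2, 154.4]
force: [-0.2, -0.2, 0.7]
ee_pos: [532.3, -231.3, 153.2]
force: [-0.5, -0.2, 0.3]
ee_pos: [532.3, -231.4, 152.9]
force: [-0.9, -0.4, 2.6]
ee_pos: [532.4, -231.4, 152.9]
force: [-2.5, 1.8, 7.0]
```

```bash
python3 -m pendant '[[0,0,0.1,0],[0,0,0,0],[0,0,0,0]]'|sed -n '2p;4p'; python3 -m pendant '[[0,0,-1,0],[0,0,-2,0],[0,0,-2.5,0],[0,0,-2.5,0],[0,0,-1.5,0],[0,0,0,0]]' 0.6 >/dev/null; python3 - <<'E'
from h import *
t=cal("top"); s=cal("scene"); a=.0701; B=np.array([595,-180.4]); R=np.array([[np.cos(a),np.sin(a)],[-np.sin(a),np.cos(a)]])
pp=[]
for c,n in((t,"top"),(s,"scene")):
    P=np.array([*(B+R.T@[70,0]),181]); q=proj(c,P)[0].astype(int); 
    g=c["image"].max(2); z=np.zeros_like(g); z[q[1]-16:q[1]+16,q[0]-26:q[0]+26]=(g<60)[q[1]-16:q[1]+16,q[0]-26:q[0]+26]
    k=max(cv2.findContours(z,0,1)[0],key=cv2.contourArea); M=cv2.moments(cv2.convexHull(k)); uv=(M["m10"]/M["m00"],M["m01"]/M["m00"])
    X=unp(c,*uv,181); print(n,M["m00"],np.round(uv,1),cv2.boundingRect(k),"local",(R@(X[:2]-B)).round(1),"world",X.round(1))
    # tube caps
    im=c["image"].astype(int); m=((im[...,2]>im[...,0]+50)&(im[...,2]>im[...,1]+15)&(im[...,2]>90)).astype(np.uint8)
    pp.append(crop(c,*(proj(c,[528,-173,138])[0].astype(int)-[40,45]),80,90,5))
cv2.imwrite("pics/g5.png",np.hstack(pp))
E
python3 plan.py 660 -175 230
```

```text
ee_pos: [532.4, -231.4, 152.8]
force: [-3.9, 2.9, 10.1]
top 143.5 [363.4 119.9] (348, 117, 32, 7) local [69.  -1.7] world [ 664.  -177.3  181. ]
scene 242.5 [109.3 178.1] (94, 170, 31, 18) local [71.9  0. ] world [ 666.7 -175.3  181. ]
t 24.07 tcp [ 532.5 -231.5  245.3] head 94.07 gap 51.4 ff 0.0 F [-0.2 -0.7 -0. ] q6 -0.54
tool cm [ 4.73 13.12  1.53]
```

```bash
python3 -m pendant '[[0.4,1,0,0],[0.8,2,0,0],[0.8,2.3,0,0],[0.8,2.3,0,0],[0.8,2.3,0,0],[0.6,2,0,0],[0.4,1.3,0,0],[0,0.5,0,0],[0,0,0,0],[0,0,0,0]]' >/dev/null; python3 plan.py 665.5 -175.4 174 94
```

```text
t 24.9 tcp [ 665.4 -175.7  243.7] head 94.08 gap 50.8 ff 0.0 F [ 0.2 -0.4  0.4] q6 -0.38
tool cm [0.03 0.01 6.97]
twist 0.001
```

```bash
python3 -m pendant '[[0,0,1,0],[0,0,1.5,0],[0,0,1.5,0],[0,0,1.5,0],[0,0,0.8,0],[0,0,0.4,0],[0,0,0,0],[0,0,0,0]]'|sed -n '2p;4p'; python3 -m pendant '[[0,0,0.1,0],[0,0,0,0],[0,0,0,0],[0,0,0,0],[0,0,0,0],[0,0,0,0],[0,0,0,0],[0,0,0,0]]' 0 40; python3 plan.py 525 -185 174 94
```

```text
ee_pos: [665.6, -176.0, 179.0]
force: [0.2, -0.1, -0.1]
t: 26.23
ee_pos: [665.8, -175.8, 178.3]
ee_rot: [0.682, 0.732, 0.0, 0.001]
force: [-1.4, 0.4, 5.4]
finger_gap: 13.2
finger_force: 41.8
t 26.23 tcp [ 665.8 -175.8  178.3] head 94.06 gap 13.2 ff 41.8 F [-1.4  0.4  5.4] q6 -0.38
tool cm [  0.08 -14.11   0.43]
twist 0.001
```

```bash
python3 -m pendant '[[0,-0.3,-0.1,0],[0,-0.6,0,0],[0,-1,0,0],[0,-1.3,0,0],[0,-1.3,0,0],[0,-1.3,0,0],[0,-1.3,0,0],[0,-1.3,0,0],[0,-1.3,0,0],[0,-1,0,0],[0,-0.7,0,0],[0,0,0,0]]'; python3 -m pendant '[[0,-0.6,0,0],[0,-0.6,0,0],[0,-0.4,0,0],[0,-0.2,0,0],[0,0,0,0]]' | sed -n '2p;4,6p'; python3 plan.py 525 -185 174 94
```

```text
t: 27.23
ee_pos: [550.5, -184.0, 178.3]
ee_rot: [0.682, 0.732, -0.0, -0.0]
force: [-2.9, -0.8, 2.3]
finger_gap: 12.5
finger_force: 41.4
ee_pos: [533.6, -185.2, 178.3]
force: [0.4, -1.9, 2.1]
finger_gap: 12.8
finger_force: 41.3
t 27.65 tcp [ 533.6 -185.2  178.3] head 94.05 gap 12.8 ff 41.3 F [ 0.4 -1.9  2.1] q6 -0.46
tool cm [ 0.08 -0.86  0.43]
twist 0.001
```

```bash
python3 -m pendant '[[0,-0.2,0,0],[0,-0.1,0,0],[0,0,0,0]]'|sed -n '2p;4p'; python3 -m pendant '[[0,-0.2,0,0],[0,0,0,0]]'|sed -n '2p;4p';python3 -m pendant '[[0,-0.2,0,0],[0,0,0,0]]'|sed -n '2p;4p';python3 -m pendant '[[0,-0.2,0,0],[0,0,0,0]]'|sed -n '2p;4p'
```

```text
ee_pos: [531.0, -185.4, 178.3]
force: [2.3, -2.1, 2.3]
ee_pos: [528.9, -185.6, 178.3]
force: [2.8, -2.1, 2.2]
ee_pos: [528.7, -185.6, 178.3]
force: [11.6, -2.2, -0.3]
ee_pos: [528.7, -185.6, 178.3]
force: [19.1, -3.2, -4.0]
```

The cover is on its stop: 137 mm of travel from near-open, and the force rose to 19 N. I ease off, release, retreat and check.

```bash
python3 -m pendant '[[0,0.3,0,0],[0,0,0,0]]' | sed -n '2p;4p'; python3 -m pendant '[[0,0,0,0],[0,0,0,0],[0,0,0,0],[0,0,0,0],[0,0,0,0],[0,0,0,0]]' 0.6|sed -n '2p;4,5p'; python3 -m pendant '[[0,0,-0.7,0],[0,0,-1.5,0],[0,0,-2.5,0],[0,0,-3,0],[0,0,-3,0],[0,0,-2,0],[0,-2,0,0],[0,-3,0,0],[0,-3,0,0],[0,-3,0,0],[0,-1,0,0],[0,0,0,0]]'; python3 - <<'E'
from h import *
t=cal("top"); s=cal("scene")
cv2.imwrite("pics/end.png",np.hstack([crop(t,265,85,200,150,2),crop(s,20,100,200,150,2)]))
E
```

```text
ee_pos: [528.8, -185.6, 178.3]
force: [6.3, -2.6, 0.9]
ee_pos: [527.8, -185.4, 178.1]
force: [0.2, -0.3, -0.8]
finger_gap: 51.2
t: 30.07
ee_pos: [406.9, -194.3, 307.1]
ee_rot: [0.682, 0.731, 0.0, 0.002]
force: [0.3, -0.2, 0.2]
finger_gap: 50.6
finger_force: 0.0
```

View pics/end.png

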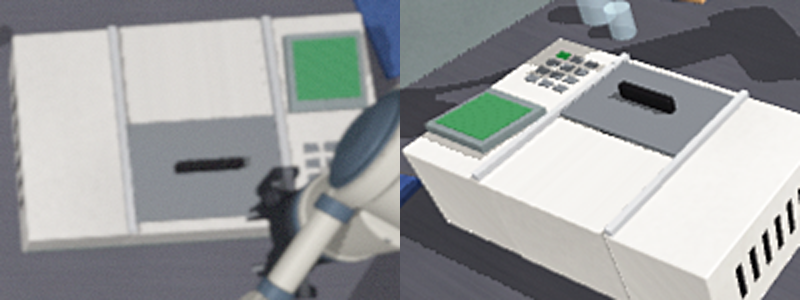

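The cover is over the whole chamber (handle at (210,163) in the top pane and (645,95) in the scene pane), and the arm is clear of it.

```bash
python3 -c "
from workcell import r
print(r.hand_in())"
```

```text
the job is handed in; nothing more can be done
None
```

The job is handed in: the amber tube is bedded in both saddles (cap tops felt at 153 mm), its bulb end last felt against the plate with the bush pushed back, and the cover is shut to its stop; the spare tube and glassware were not touched and the verdict was not shown.

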